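Clamp the rivet-setting block in its bench fixture

ROBOT

A 6-joint arm with a two-finger parallel gripper is mounted at the origin on the work surface. World frame = base frame: x ahead of the robot, y to its left, z up, the work surface at z = 0. Lengths are in m, angles in rad, forces in N, time in s.
With the tool pointing down it reaches from about 0.3 to 1 m from the base axis. Payload 5.1 kg.
Tool frame: the origin (TCP) lies at the very end of the fingers, on their centre line; the grasp point (between the pads) lies behind it (manip.hold_point_z is the x of the grasp point in the tool frame, in m); x points along the fingers, z is the direction in which the jaws open and shut, and the axes are right-handed (so a half turn about x gives the same grasp; the last joint's range is limited). The gripper opens to 95 mm and grips with 3 to 60 N. Pads are 20 mm wide; open, the fingers measure 119 mm over their backs; the gripper's body (75 mm by 180 mm) begins 59 mm behind the grasp point.
Start: joints at [-1.289, 0.124, 1.65, -0, 1.367, -0.083], TCP at [0.232, -0.607, 0.189] pointing down, gripper open.
Joint ranges: [-2.61, 2.61], [-1.02, 2.33], [0.03, 2.71], [-1.35, 4.49], [0.32, 2.68], [-2.91, 2.91]. Speed limits (rad/s): [2.57, 2.57, 3.14, 3.14, 3.14, 3.14].

INTERFACE

Orientations are given as a unit quaternion [w, x, y, z].
In Python, from workcell import manip, imaging gives the robot as it stands. The module is installed in compiled form; this text tells all that it offers.
- The arm moves only by the tool send_rows, never from a script. Its argument "deltas" is a list of rows, each a list of 7 numbers: the finger opening in cm, from 0 to 9.51, then the shift along the tool's x, y, z in cm, then the turn, a rotation vector about the tool's x, y, z in rad. A call has 1 to 10 rows; each row is the pose to reach, as a shift and turn from the pose measured when the call began, along the tool's axes at that moment; what a row does not reach only later rows make up. A row lasts 1/10 s, in which the tool goes at most 50 mm and 8.59 degrees, less where a joint would pass 70% of its speed; a pose out of reach is approached as far as the arm can. A call with a gripper value outside its range is refused whole. The fingers move at their own pace and stop on an object; the grip force is fixed at half the most. Time passes only in rows, so rows that repeat a pose let the fingers close. It gives the time, the measured TCP pose, the force and the opening at its end, in the units of the state.
- manip.get_state(): the state, without advancing time (a new reading comes with each control period).
- imaging.grab_frame(name): name is "side" or "top"; returns (picture, depth): 420x560x3 uint8, red, green, blue; 420x560 float32, m along the optical axis (not along the pixel's ray), 0 where there is no reading.
- imaging.camera_model(name): a dict with "camera_matrix" (3x3 intrinsics, pixels), "world_from_camera" (4x4, takes a point from camera to world coordinates). Camera axes: x right, y up, looking along -z (the intrinsics and any distortion apply to the point x, -y, -z); pixel columns grow to the right and rows downward; lengths in m; the calibration is good to about 2 mm. A picture is of the moment at which its call begins. camera_model takes no time and is no camera call.
- manip.hand_in(): hands the job in, once; it reports no verdict.
Trained networks look in the newest picture that a camera, given by its name, has taken for a name from the list of things; names that differ only in an ending like _2 or _b are one class to them, and where a whole thing is asked for, a point or a joint stands for the part that bears it (a point fixed in the world has none). Each returns a list of dicts, best first, with "p" (0 to 1); they miss things now and then, are a little off and sometimes report something else, mostly with a low value. They report only what shows in the picture. A call takes as long as a camera call. They do not tell look-alikes from the thing itself.
- imaging.boxes_of(camera, label): "location" ([column, row] as shares, 0 to 1, of the picture: columns of its width, rows of its height, amid what is visible of it).
- imaging.masks_of(camera, label): "mask" (420x560 bool, what is visible of it) and "location" ([column, row] as shares, 0 to 1, of the picture: columns of its width, rows of its height, amid what is visible of it).
The state is a dict: "clock": time; "joint_positions": joint angles; "qvel": joint speeds; "effort": joint torques, N m; "eef_pos": TCP position; "ee_rot": TCP orientation; "force": force on the tool from outside, world axes, zero at the start; "torque": the same for the moment, N m; "width": finger opening in m.
Only numpy, scipy, OpenCV 4.12 (cv2) and the standard library are available. Lean on these libraries where they do the work, as an engineer would, in place of code of your own. Each camera call takes 0.05 s, during which the arm holds its last target.

TASK

Clamp the steel rivet-setting block down in its bench fixture so that it cannot jump under the hammer: push the yellow finger tab to swing the clamp strap over the block until it is fully home against its stop, and only then push the red cam lever fully down, so that the rubber pad presses on the block. Do it all by pushing with the fingers; leave the block lying in its nest, leave the hammer, jar and tin where they are, and take the hand away at the end.

Things in the scene. Friction and masses are not known exactly. Their poses are not given: they have to be found in the camera images.
- fixture: dark hardwood base screwed to the bench (it cannot move), 250 x 110 mm and 18 mm thick. Origin: on the bench top, under the centre of the nest that holds the block; x runs along the base towards the strap's post, which stands 100 mm from the origin; z up. The base runs from x = -115 to +135 mm. A stop pin (12 mm thick, top 63 mm above the bench) stands at x = -60, y = -18 mm. Four 8 mm high steel lips (to 26 mm above the bench) make the nest, 54 mm square inside.
- strap (a joint): angle of the clamp strap about its upright post, rad: 0 = fully home over the block, against the stop (strap then points along -x of the fixture); grows as the strap is swung out towards +y of the fixture (clockwise seen from above), up to 1.6. It stays where it is left; pushing the tab takes about 1.5 N. The strap is an aluminium bar 180 mm long from the post's axis, 24 mm wide, underside 52 mm and top 64 mm above the bench.
- strap_pivot (a point): point on the axis of the strap's post, at the strap's top face, 64 mm above the bench (the pivot's cap reaches to 72 mm)
- tab (a point): centre of the exposed part of the yellow upright finger tab on the strap's outer end, 162 mm from the post's axis, 84 mm above the bench. The tab is a plate 36 mm long along the strap (144 to 180 mm from the post's axis), 8 mm thick, with its top 100 mm above the bench; its two broad upright faces look along the swing. Site axes: those of the strap (x from the tab towards the post, z up).
- lever (a joint): angle of the red cam lever, rad: 0 = fully raised (63 degrees above level, leaning towards the strap's post), grows as it is pushed down towards the post, 1.1 = fully down and level along the strap, against its stop. It stays where it is left. Pushing near its end takes about 3 N, rising to about 5 N as the pad meets the block; let go when fully down, it eases back by about 0.01 rad and stays.
- lever_pivot (a point): centre of the lever's hinge pin on the strap, 100 mm from the post's axis, 80 mm above the bench; the pin is level and square to the strap
- lever_push (a point): point on the upper face of the lever, 78 mm out along it from the hinge pin: the place to push. The lever is 14 mm wide and 10 mm thick with a round 22 mm wide end, and reaches 99 mm from the pin. Raised, its end is about 170 mm above the bench; down, its upper face is level, 85 mm above the bench.
- pad: rubber pressure pad, 22 mm across, under the strap 100 mm from the post's axis; origin at the centre of its lower face. The cam lever drives it up to 7.7 mm down; with the lever up it clears the block by 7 mm.
- block: steel rivet-setting block 50 x 50 x 25 mm, 0.5 kg, four small hollows in its top; loose in the nest, its top 43 mm above the bench. Origin: centre of its underside.
- hammer_head (a point): a point near the head of the hammer (loose, 240 mm long, lying on the bench beside the fixture)
- jar_mid (a point): centre of the amber glass jar of rivets with a brass cap (loose, upright, 60 mm across, 75 mm tall)
- tin_mid (a point): centre of the green wax tin (loose, upright, 68 mm across, 45 mm tall)
Mind the look-alikes: they are no part of the job. What is meant by the block is not green, and is the larger of those in its own colour.

How it is judged:
By the outcome, as a careful person would: the job done as asked, in the order asked, and still so for the second after the job is handed in, with the robot touching nothing.
It also fails if it takes over 58 s, if anything falls off the work surface, if the arm or the gripper's body presses on something with over 40 N, if the wrist force passes 120 N, or if a joint passes its speed limit or range.

## Working session

There is one attempt and no reset: what is moved stays moved. The work goes in short steps, Python scripts to look and compute and a tool call to move; the robot and the scene stay as the last step left them, time stands still between calls to the robot, and variables do not carry over. Pictures are saved under pics/ and viewed, and the job is handed in when it is done.

Besides the shell and the picture viewer there is one more tool, called after ">>>" as a command line: name --pt "numbers of a row" for each row, then --argument value for the rest. send_rows: Moves the arm, as the interface text tells. Its arguments: {"type":"object","properties":{"deltas":{"type":"array","items":{"type":"array","items":{"type":"number"}}}},"required":["deltas"]}

```bash
mkdir -p pics; python3 - <<'E'
from workcell import manip, imaging
import cv2,numpy as np
print(manip.get_state()); print(manip.hold_point_z)
for n in ("side","top"):
    p,d=imaging.grab_frame(n); cv2.imwrite(f"pics/{n}0.png",p[:,:,::-1]); np.savez(f"{n}0.npz",p=p,d=d)
    print(n,imaging.camera_model(n))
E
```

```text
{'clock': 0.0, 'joint_positions': array([-1.28861495e+00,  1.24486313e-01,  1.65165546e+00, -1.20989359e-05,
        1.36748247e+00, -8.26032267e-02]), 'qvel': array([-0.00145577, -0.00090659, -0.00027323,  0.00194077, -0.00101357,
       -0.00095117]), 'effort': array([-4.23229931e-04, -4.17611754e+01, -3.59929276e+01,  7.74846249e-02,
        4.92902705e-02, -2.02403903e-04]), 'eef_pos': array([ 0.23166227, -0.60658291,  0.18741022]), 'ee_rot': array([ 0.58183922,  0.40146555,  0.58295646, -0.40056249]), 'force': array([-0.24663832,  0.74769019, -0.67113408]), 'torque': array([ 0.03040005, -0.03020451,  0.02926623]), 'width': 0.09499266451055513}
-0.0188
side {'camera_matrix': array([[394.50985387,   0.        , 282.98480285],
       [  0.        , 394.50985387, 203.91706305],
       [  0.        ,   0.        ,   1.        ]]), 'world_from_camera': array([[-0.88643158,  0.26540468, -0.37920892,  0.19537995],
       [-0.46243595, -0.47276991,  0.7500944 ,  0.65315286],
       [ 0.0198    ,  0.8402672 ,  0.54181084,  0.62786722],
       [ 0.        ,  0.        ,  0.        ,  1.        ]])}
top {'camera_matrix': array([[393.93204261,   0.        , 275.55926813],
       [  0.        , 393.93204261, 206.79100423],
       [  0.        ,   0.        ,   1.        ]]), 'world_from_camera': array([[ 0.02712455,  0.99916635, -0.0305102 ,  0.52241666],
       [-0.99908245,  0.02608504, -0.03396813, -0.06517858],
       [-0.03314395,  0.03140358,  0.9989571 ,  0.91945958],
       [ 0.        ,  0.        ,  0.        ,  1.        ]])}
```

View pics/top0.png

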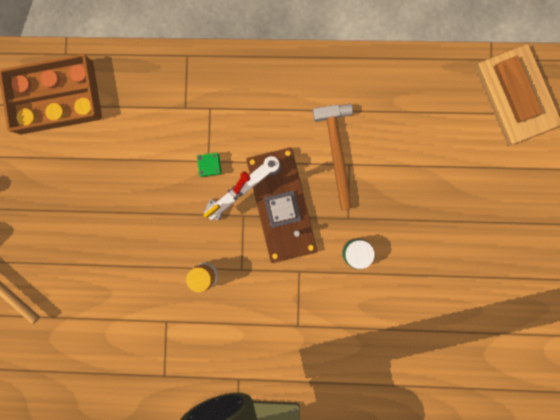

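View pics/side0.png

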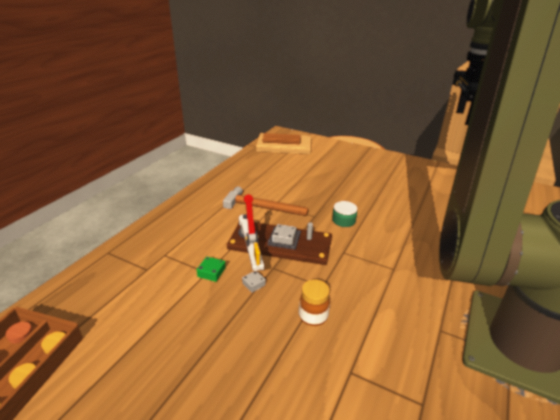

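```bash
cat > h.py <<'E'
from workcell import manip, imaging
import cv2,numpy as np
def p2w(cam,u,v,d):
    m=imaging.camera_model(cam);K=m["camera_matrix"];T=m["world_from_camera"]
    u=np.asarray(u,float);v=np.asarray(v,float);d=np.asarray(d,float)
    c=np.stack([(u-K[0,2])/K[0,0]*d,-(v-K[1,2])/K[1,1]*d,-d],-1)
    return c@T[:3,:3].T+T[:3,3]
def w2p(cam,P):
    m=imaging.camera_model(cam);K=m["camera_matrix"];T=m["world_from_camera"]
    c=(np.asarray(P)-T[:3,3])@T[:3,:3]
    return np.stack([K[0,2]+K[0,0]*c[...,0]/-c[...,2],K[1,2]-K[1,1]*c[...,1]/-c[...,2]],-1)
def cloud(cam,d):
    v,u=np.mgrid[:d.shape[0],:d.shape[1]]
    return p2w(cam,u,v,d)
E
python3 - <<'E'
from h import *
for cam in ("side","top"):
    d=np.load(cam+"0.npz")["d"]; W=cloud(cam,d)
    for l in ("block","fixture","strap","strap_pivot","tab","lever","lever_pivot","lever_push","pad","hammer_head","jar_mid","tin_mid"):
        for r in imaging.boxes_of(cam,l)[:4]:
            x=r["location"];u,v=int(x[0]*560),int(x[1]*420)
            print(cam,l,round(r["p"],2),(u,v),W[v,u].round(3))
E
```

```text
side block 0.79 (282, 237) [ 0.54  -0.026  0.041]
side block 0.74 (252, 279) [0.54  0.113 0.019]
side block 0.63 (208, 267) [0.643 0.134 0.026]
side fixture 0.73 (342, 217) [ 0.445 -0.191  0.032]
side fixture 0.72 (266, 243) [ 0.577 -0.014  0.017]
side fixture 0.31 (249, 233) [0.582 0.055 0.091]
side strap 0.64 (250, 235) [0.577 0.058 0.09 ]
side strap_pivot 0.86 (249, 236) [0.578 0.061 0.088]
side tab 0.63 (252, 231) [0.578 0.048 0.094]
side lever 0.67 (245, 214) [ 0.645 -0.028  0.073]
side lever_pivot 0.75 (250, 215) [0.589 0.037 0.128]
side lever_pivot 0.51 (315, 304) [0.377 0.148 0.058]
side lever_push 0.71 (250, 215) [0.589 0.037 0.128]
side hammer_head 0.77 (263, 203) [ 0.672 -0.164  0.021]
side tin_mid 0.66 (340, 214) [ 0.452 -0.191  0.04 ]
side tin_mid 0.42 (286, 236) [0.195 0.653 0.628]
side tin_mid 0.35 (250, 209) [0.591 0.033 0.141]
top block 0.97 (281, 209) [ 0.545 -0.048  0.044]
top block 0.66 (206, 204) [ 0.553  0.13  -0.001]
top block 0.56 (211, 164) [0.644 0.116 0.023]
top fixture 0.89 (275, 195) [ 0.577 -0.033  0.024]
top strap 0.89 (241, 182) [0.594 0.031 0.141]
top strap_pivot 0.64 (240, 186) [0.587 0.035 0.127]
top tab 0.86 (243, 185) [0.589 0.029 0.128]
top lever 0.74 (241, 181) [0.595 0.031 0.145]
top lever_pivot 0.58 (240, 185) [0.589 0.035 0.13 ]
top lever_push 0.81 (238, 181) [0.596 0.038 0.134]
top hammer_head 0.66 (334, 141) [ 0.703 -0.164  0.024]
top tin_mid 0.85 (358, 253) [ 0.452 -0.22   0.043]
```

Block candidates in the top picture: steel in the nest (281,209), small steel piece under the tab (~213,210), green block (209,165). The description picks the larger steel one, in the nest. I'll check that in a close crop.

```bash
python3 - <<'E'
from h import *
t=np.load("top0.npz");s=np.load("side0.npz")
a=cv2.resize(t["p"][140:270,190:330],None,fx=5,fy=5,interpolation=cv2.INTER_CUBIC)
cv2.imwrite("pics/topc.png",a[:600,:,::-1])
b=cv2.resize(s["p"][180:300,190:350],None,fx=5,fy=5,interpolation=cv2.INTER_CUBIC)
cv2.imwrite("pics/sidec.png",b[:,:,::-1])
W=cloud("top",t["d"]); p=t["p"].astype(int)
roi=np.zeros(t["d"].shape,bool); roi[140:270,190:330]=1
z=W[...,2]
# base top
m=roi&(abs(z-.018)<.004)&(p[...,0]<110)
m=m&(np.arange(560)[None]>244)
n,l,st,c=cv2.connectedComponentsWithStats(m.astype(np.uint8)); 
pts=W[m][:,:2]; r=cv2.minAreaRect((pts*1000).astype(np.float32)); print("base",m.sum(),r)
yel=roi&(p[...,0]>170)&(p[...,1]>130)&(p[...,2]<90)&(z>.06); print("tab",yel.sum(),W[yel].mean(0),W[yel].min(0),W[yel].max(0), np.argwhere(yel).mean(0))
red=roi&(p[...,0]>150)&(p[...,1]<70)&(z>.06); print("lever",red.sum(),W[red].min(0),W[red].max(0))
V=cloud("side",s["d"]);q=s["p"].astype(int)
roi2=np.zeros(z.shape,bool);roi2[180:300,190:330]=1
yel=roi2&(q[...,0]>170)&(q[...,1]>120)&(q[...,2]<90)&(V[...,2]>.06); print("tab side",yel.sum(),V[yel].mean(0),V[yel].min(0),V[yel].max(0))
red=roi2&(q[...,0]>150)&(q[...,1]<60)&(V[...,2]>.06); print("lever side",red.sum(),V[red].min(0),V[red].max(0))
print(V[red][np.argsort(V[red][:,2])][::8].round(3))
cap=roi&(z>.06)&(z<.08)&(np.hypot(W[...,0]-.645,W[...,1]+.028)<.03); print("cap",W[cap].mean(0))
m=roi&(abs(z-.043)<.004)&(np.hypot(W[...,0]-.545,W[...,1]+.048)<.05);print("block",cv2.minAreaRect((W[m][:,:2]*1000).astype(np.float32)))
E
```

```text
base 1486 ((552.3089599609375, -47.77381896972656), (238.02574157714844, 109.94251251220703), 15.091665267944336)
tab 100 [0.50529391 0.06882394 0.27363484] [ 0.40928579 -0.06517858  0.07169028] [0.5876856  0.140427   0.91945958] [222.6  216.95]
lever 129 [0.57450947 0.01518376 0.09295359] [0.61092193 0.0534737  0.16995031]
tab side 624 [0.3986002  0.1585937  0.11308844] [ 0.19537995 -0.08351881  0.06194626] [0.58502411 0.65315286 0.62786722]
lever side 204 [0.57580452 0.0169853  0.08696428] [0.60967267 0.0518317  0.16913353]
[[0.579 0.038 0.087]
 [0.579 0.05  0.095]
 [0.581 0.047 0.098]
 [0.578 0.043 0.102]
 [0.58  0.04  0.105]
 [0.583 0.044 0.109]
 [0.586 0.042 0.112]
 [0.587 0.04  0.116]
 [0.588 0.042 0.12 ]
 [0.59  0.04  0.124]
 [0.593 0.043 0.127]
 [0.595 0.04  0.13 ]
 [0.592 0.035 0.133]
 [0.596 0.038 0.136]
 [0.598 0.035 0.139]
 [0.598 0.035 0.142]
 [0.598 0.034 0.147]
 [0.596 0.029 0.15 ]
 [0.595 0.026 0.152]
 [0.597 0.022 0.154]
 [0.601 0.028 0.156]
 [0.603 0.025 0.158]
 [0.596 0.019 0.16 ]
 [0.598 0.017 0.161]
 [0.606 0.025 0.163]
 [0.607 0.027 0.167]]
cap [ 0.63990735 -0.02079494  0.06660754]
block ((546.797607421875, -49.595001220703125), (49.6349983215332, 49.83082962036133), 14.488566398620605)
```

View pics/topc.png

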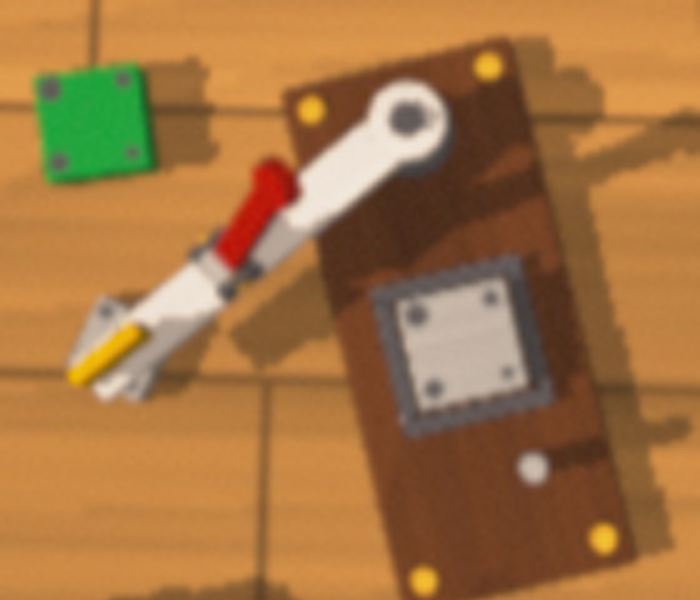

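View pics/sidec.png

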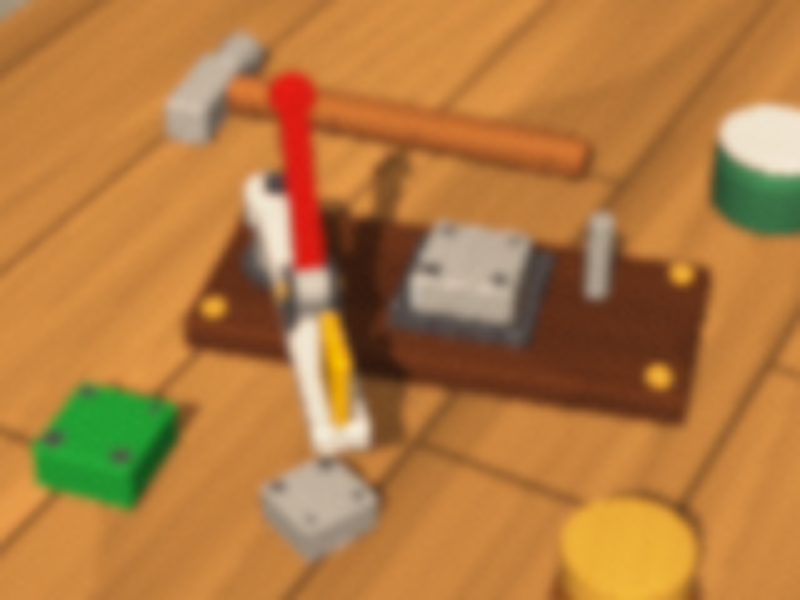

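The crops confirm the choice: the large steel block is in the nest, the smaller steel one lies under the strap's end at top (~212,209), and the green one is beside it. The tab is yellow at about (211,211), and the lever is raised. Next I'll fit the geometry and plan.

```bash
cat >> h.py <<'E'
from scipy.spatial.transform import Rotation as R
O=np.array([.5468,-.0496,0]); TH=np.deg2rad(14.5)
FX=np.array([np.cos(TH),np.sin(TH),0]);FY=np.array([-np.sin(TH),np.cos(TH),0])
def fix(x,y,z): return O+FX*x+FY*y+np.array([0,0,z])
P=fix(.1,0,0)
def strapframe(a):
    # outward dir, swing-out dir
    h=np.pi+TH-a
    o=np.array([np.cos(h),np.sin(h),0]); return o, np.array([o[1],-o[0],0])
def state():
    s=manip.get_state(); q=s["ee_rot"]; return s,s["eef_pos"],R.from_quat([q[1],q[2],q[3],q[0]])
def down(zdir):
    x=np.array([0,0,-1.]); z=zdir/np.linalg.norm(zdir); y=np.cross(z,x); return R.from_matrix(np.stack([x,y,z],1))
def rel(p,Rt):
    s,p0,R0=state()
    return np.r_[R0.inv().apply(np.asarray(p)-p0)*100,(R0.inv()*Rt).as_rotvec()].round(3)
def measure(d,p,cam):
    W=cloud(cam,d);p=p.astype(int)
    ok=(W[...,2]>.068)&(W[...,2]<.11)&(d>0)&(np.hypot(W[...,0]-P[0],W[...,1]-P[1])<.21)
    y=ok&(p[...,0]>150)&(p[...,1]>.6*p[...,0])&(p[...,2]<.5*p[...,1]); r=np.hypot(W[...,0]-P[0],W[...,1]-P[1]); y&=(r>.13)
    w=W[y]; v=w.mean(0)-P
    print(cam,"tab n",y.sum(),"mean",w.mean(0).round(4),"r",np.hypot(v[0],v[1]).round(4),"angle",((np.pi+TH-np.arctan2(v[1],v[0])+np.pi)%(2*np.pi)-np.pi).round(4),"zmax",w[:,2].max().round(3))
E
python3 - <<'E'
from h import *
for c in("top","side"):
    a=np.load(c+"0.npz"); measure(a["d"],a["p"],c)
s,p,Rr=state(); print(p,Rr.as_matrix().round(3))
print(P, fix(-.06,-.018,.063), w2p("top",P+[0,0,.072]),w2p("top",fix(-.06,-.018,.063)),w2p("top",fix(.135,.055,.018)),w2p("top",fix(-.115,-.055,.018)))
E
```

```text
top tab n 65 mean [0.5357 0.0992 0.0979] r 0.1642 angle 1.107 zmax 0.103
side tab n 79 mean [0.5308 0.1072 0.0915] r 0.1734 angle 1.1158 zmax 0.102
[ 0.23185418 -0.60723346  0.1886472 ] [[-0.     0.934  0.357]
 [-0.     0.357 -0.934]
 [-1.    -0.    -0.   ]]
[ 0.64361476 -0.024562    0.        ] [ 0.49321798 -0.08204946  0.063     ] [271.30209473 162.59747353] [296.06058066 232.85488258] [245.71117305 156.67216159] [317.01537942 252.14645128]
```

```bash
python3 - <<'E'
from h import *
o,sw=strapframe(1.1); t=P+.162*o+.06*sw; t[2]=.26
print(t,sw,rel(t,down(sw)))
s,p,R0=state(); print(rel(p+[0,0,.07],R0))
E
```

```text
[0.58127896 0.13655363 0.26      ] [0.7492489  0.66228852 0.        ] [ -7.136  59.176 -57.021  -1.93   -0.      0.   ]
[-7. -0. -0.  0.  0.  0.]
```

>>> send_rows --pt "0 -7 0 0 0 0 0" --pt "0 -7 0 0 0 0 0" --pt "0 -7 10 -10 -0.4 0 0" --pt "0 -7 20 -20 -0.7 0 0" --pt "0 -7 30 -30 -1.0 0 0" --pt "0 -7 40 -40 -1.3 0 0" --pt "0 -7 50 -50 -1.6 0 0" --pt "0 -7 50 -50 -1.6 0 0" --pt "0 -7 50 -50 -1.6 0 0" --pt "0 -7 50 -50 -1.6 0 0"

```text
clock: 2.3
eef_pos: [0.3956, -0.2402, 0.259]
ee_rot: [0.707, -0.0, 0.707, -0.0]
force: [0.7, -0.0, 0.2]
width: 0.0207
```

```bash
python3 - <<'E'
from h import *
o,sw=strapframe(1.1); t=P+.162*o+.06*sw; t[2]=.26
print(rel(t,down(sw))); t[2]=.16; print(rel(t,down(sw)))
s,p,R0=state(); print(s["clock"],p,s["force"],s["joint_positions"])
E
```

```text
[-1.0700e-01  3.7687e+01  1.8556e+01 -7.2400e-01  1.0000e-03  1.0000e-03]
[ 9.8930e+00  3.7692e+01  1.8547e+01 -7.2400e-01  1.0000e-03  1.0000e-03]
2.3 [ 0.3955767  -0.24024467  0.25897216] [ 0.7378427  -0.00794958  0.18215481] [-6.61956890e-01 -3.40120118e-01  1.96019031e+00  1.35322257e-04
  1.52042315e+00 -6.61596587e-01]
```

>>> send_rows --pt "0 0 37.7 18.5 -0.724 0 0" --pt "0 0 37.7 18.5 -0.724 0 0" --pt "0 0 37.7 18.5 -0.724 0 0" --pt "0 0 37.7 18.5 -0.724 0 0" --pt "0 0 37.7 18.5 -0.724 0 0" --pt "0 0 37.7 18.5 -0.724 0 0" --pt "0 0 37.7 18.5 -0.724 0 0" --pt "0 0 37.7 18.5 -0.724 0 0" --pt "0 0 37.7 18.5 -0.724 0 0" --pt "0 0 37.7 18.5 -0.724 0 0"

```text
clock: 3.3
eef_pos: [0.5812, 0.1393, 0.2584]
ee_rot: [0.661, -0.252, 0.661, 0.251]
force: [-0.1, 0.0, 0.3]
width: 0.0007
```

```bash
python3 - <<'E'
from h import *
o,sw=strapframe(1.1); t=P+.162*o+.05*sw; 
t[2]=.076; print(rel(t,down(sw)))
s,p,R0=state(); print(s["clock"],p,s["force"],s["width"])
E
```

```text
[ 1.8237e+01 -2.0000e-01 -1.1690e+00  4.0000e-03 -0.0000e+00  0.0000e+00]
3.3 [0.58117102 0.13925598 0.2583645 ] [-0.06644029  0.00344292  0.30893285] 0.000689642867886562
```

>>> send_rows --pt "0 5 -0.2 -1.2 0 0 0" --pt "0 9 -0.2 -1.2 0 0 0" --pt "0 13 -0.2 -1.2 0 0 0" --pt "0 16 -0.2 -1.2 0 0 0" --pt "0 18.2 -0.2 -1.2 0 0 0" --pt "0 18.2 -0.2 -1.2 0 0 0" --pt "0 18.2 -0.2 -1.2 0 0 0"

```text
clock: 4.0
eef_pos: [0.5736, 0.1289, 0.0769]
ee_rot: [0.661, -0.251, 0.661, 0.251]
force: [0.6, -0.1, 1.1]
width: 0.0002
```

```bash
python3 - <<'E'
from h import *
for c in ("top","side"):
    p,d=imaging.grab_frame(c); measure(d,p,c)
    cr=p[130:270,180:330] if c=="top" else p[150:310,170:350]
    cv2.imwrite(f"pics/{c}1.png",cv2.resize(cr,None,fx=3.6,fy=3.6,interpolation=cv2.INTER_CUBIC)[:,:,::-1])
s,p,R0=state(); print(s["clock"],p,s["force"],s["width"])
for a in (1.1,.95,.8,.65,.5,.35,.2,.1,0,-.03):
    o,sw=strapframe(a); t=P+.162*o+.016*sw; t[2]=.076; print(a,rel(t,down(sw)))
E
```

```text
h.py:35: RuntimeWarning: Mean of empty slice.
  w=W[y]; v=w.mean(0)-P
  ret = um.true_divide(
h.py:36: RuntimeWarning: Mean of empty slice.
  print(cam,"tab n",y.sum(),"mean",w.mean(0).round(4),"r",np.hypot(v[0],v[1]).round(4),"angle",((np.pi+TH-np.arctan2(v[1],v[0])+np.pi)%(2*np.pi)-np.pi).round(4),"zmax",w[:,2].max().round(3))
Traceback (most recent call last):
  File "h.py", line 36, in measure
    print(cam,"tab n",y.sum(),"mean",w.mean(0).round(4),"r",np.hypot(v[0],v[1]).round(4),"angle",((np.pi+TH-np.arctan2(v[1],v[0])+np.pi)%(2*np.pi)-np.pi).round(4),"zmax",w[:,2].max().round(3))
                                                                                                                                                                          ~~~~~~~~~~^^
ValueError: zero-size array to reduction operation maximum which has no identity
```

The top view is hidden by the hand, so I'll make the helper tolerate that and retry.

```bash
sed -i 's/^    w=W\[y\]; v=/    if y.sum()<5: print(cam,"tab hidden"); return\n    w=W[y]; v=/' h.py; python3 - <<'E'
from h import *
for c in ("top","side"):
    p,d=imaging.grab_frame(c); measure(d,p,c)
    cr=p[130:270,180:330] if c=="top" else p[150:310,170:350]
    cv2.imwrite(f"pics/{c}1.png",cv2.resize(cr,None,fx=3.6,fy=3.6,interpolation=cv2.INTER_CUBIC)[:,:,::-1])
s,p,R0=state(); print(s["clock"],p,s["force"],s["width"])
for a in (1.1,.95,.8,.65,.5,.35,.2,.1,0,-.03):
    o,sw=strapframe(a); t=P+.162*o+.016*sw; t[2]=.076; print(a,rel(t,down(sw)))
E
```

```text
top tab hidden
side tab n 79 mean [0.5308 0.1072 0.0915] r 0.1734 angle 1.1158 zmax 0.103
4.15 [0.57514547 0.12960802 0.07884764] [ 0.74611818 -0.4044903   1.07487734] 0.0003565668295079967
1.1 [ 2.740e-01  1.260e-01 -3.481e+00  3.000e-03  3.000e-03  3.000e-03]
0.95 [ 2.66e-01  1.91e-01 -5.92e+00 -1.47e-01  3.00e-03  3.00e-03]
0.8 [ 2.590e-01 -1.090e-01 -8.341e+00 -2.970e-01  3.000e-03  3.000e-03]
0.65 [ 2.530e-01 -7.680e-01 -1.069e+01 -4.470e-01  2.000e-03  3.000e-03]
0.5 [ 2.4900e-01 -1.7700e+00 -1.2914e+01 -5.9700e-01  2.0000e-03  3.0000e-03]
0.35 [ 2.4600e-01 -3.0930e+00 -1.4963e+01 -7.4700e-01  2.0000e-03  4.0000e-03]
0.2 [ 2.4500e-01 -4.7080e+00 -1.6792e+01 -8.9700e-01  2.0000e-03  4.0000e-03]
0.1 [ 2.4500e-01 -5.9280e+00 -1.7868e+01 -9.9700e-01  2.0000e-03  4.0000e-03]
0 [ 2.4500e-01 -7.2500e+00 -1.8817e+01 -1.0970e+00  1.0000e-03  4.0000e-03]
-0.03 [ 2.4500e-01 -7.6650e+00 -1.9075e+01 -1.1270e+00  1.0000e-03  4.0000e-03]
```

View pics/side1.png

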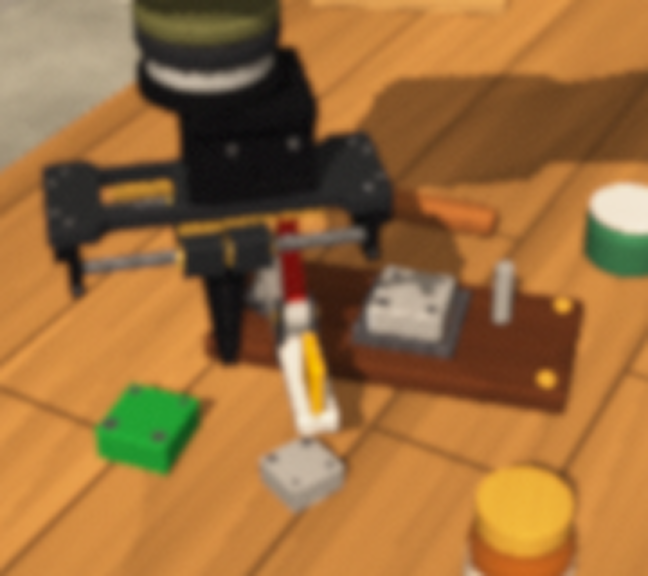

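The hand is beside the tab on its outer side: the fingers are near crop (228,340) and the tab near (313,370). I'll push along the arc now.

>>> send_rows --pt "0 0.25 0.1 -2 0 0 0" --pt "0 0.25 0.1 -3.5 0 0 0" --pt "0 0.25 0.2 -4.7 -0.07 0 0" --pt "0 0.25 0.2 -5.9 -0.15 0 0" --pt "0 0.25 0.05 -7.1 -0.22 0 0" --pt "0 0.25 -0.1 -8.3 -0.3 0 0" --pt "0 0.25 -0.4 -9.5 -0.37 0 0" --pt "0 0.25 -0.8 -10.7 -0.45 0 0" --pt "0 0.25 -1.25 -11.8 -0.52 0 0" --pt "0 0.25 -1.8 -12.9 -0.6 0 0"

```text
clock: 5.15
eef_pos: [0.4907, 0.0298, 0.0771]
ee_rot: [0.558, -0.438, 0.555, 0.435]
force: [1.0, 1.0, -0.4]
width: 0.0003
```

```bash
python3 - <<'E'
from h import *
p,d=imaging.grab_frame("side"); measure(d,p,"side")
cv2.imwrite("pics/side2.png",cv2.resize(p[150:310,170:350],None,fx=3.6,fy=3.6,interpolation=cv2.INTER_CUBIC)[:,:,::-1])
s,p,R0=state(); print(s["clock"],p,s["force"],s["width"])
for a in (.5,.4,.3,.2,.1,0,-.03):
    o,sw=strapframe(a); t=P+.162*o+.016*sw; t[2]=.076; print(a,rel(t,down(sw)))
E
```

```text
side tab n 77 mean [0.5309 0.107  0.0916] r 0.1732 angle 1.1155 zmax 0.102
5.2 [0.49026028 0.02855829 0.07692964] [ 0.73607263 -1.90084945 -0.37224433] 0.0003339409688173481
0.5 [0.093 0.03  0.198 0.008 0.    0.005]
0.4 [ 0.092  0.122 -1.427 -0.092 -0.     0.005]
0.3 [ 0.092  0.051 -3.053 -0.192 -0.     0.005]
0.2 [ 9.300e-02 -1.830e-01 -4.663e+00 -2.920e-01 -1.000e-03  5.000e-03]
0.1 [ 9.500e-02 -5.750e-01 -6.242e+00 -3.920e-01 -1.000e-03  5.000e-03]
0 [ 9.800e-02 -1.124e+00 -7.774e+00 -4.920e-01 -1.000e-03  5.000e-03]
-0.03 [ 9.900e-02 -1.318e+00 -8.222e+00 -5.220e-01 -1.000e-03  5.000e-03]
```

View pics/side2.png

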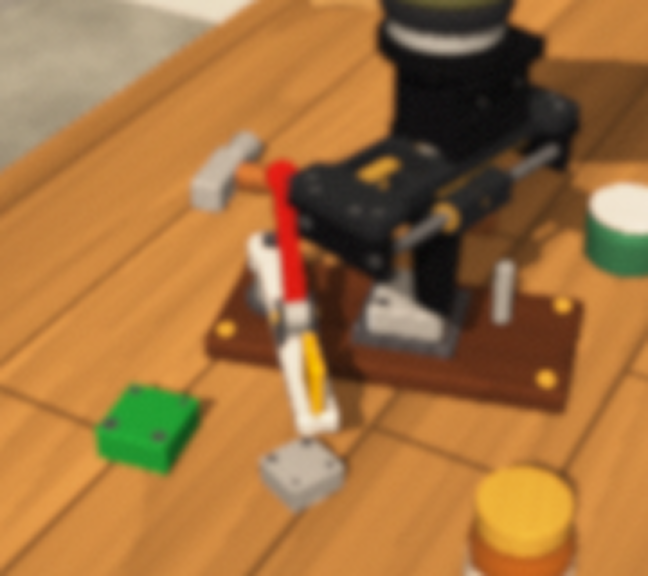

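The strap has not moved (tab still at 1.11), yet the hand has gone past it. I'll compare the commanded finger position with where the picture shows it.

```bash
python3 - <<'E'
from h import *
s,p,R0=state(); print(p)
print("TCP now side",w2p("side",p),"crop",(w2p("side",p)-[170,150])*3.6)
q=np.array([.5745,.1293,.078]);print("TCP before",w2p("side",q),(w2p("side",q)-[170,150])*3.6)
a,d=imaging.grab_frame("side"); W=cloud("side",d)
# dark finger points near crop (440,300)
for (x,y) in((430,240),(435,270),(440,300),(445,315),(285,170),(315,370),(330,415)):
    u,v=int(x/3.6+170),int(y/3.6+150); print((x,y),a[v,u],W[v,u].round(3))
t,d=imaging.grab_frame("top"); 
cv2.imwrite("pics/top2.png",cv2.resize(t[100:300,150:370],None,fx=3,fy=3,interpolation=cv2.INTER_CUBIC)[:,:,::-1])
E
```

```text
[0.49026028 0.02855829 0.07692964]
TCP now side [290.40750344 244.04124036] crop [433.46701237 338.54846529]
TCP before [233.49412252 257.68562625] [228.57884106 387.6682545 ]
(430, 240) [38 33 31] [0.489 0.044 0.162]
(435, 270) [16 15 13] [0.488 0.039 0.137]
(440, 300) [17 16 16] [0.483 0.039 0.117]
(445, 315) [60 54 48] [0.48  0.039 0.108]
(285, 170) [224  28  18] [0.6   0.022 0.163]
(315, 370) [243 189   0] [0.527 0.112 0.1  ]
(330, 415) [242 231 210] [0.521 0.105 0.062]
```

View pics/top2.png

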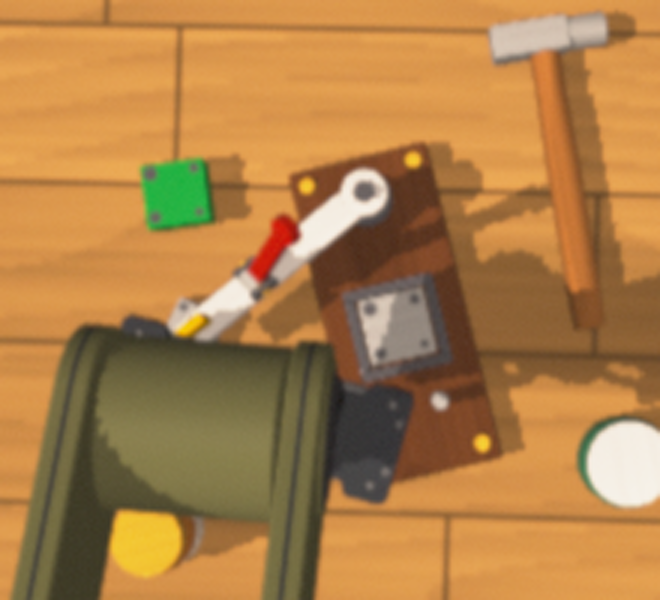

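```bash
python3 - <<'E'
from h import *
a,d=imaging.grab_frame("side"); W=cloud("side",d)
s,p,R0=state()
m=(np.hypot(W[...,0]-p[0],W[...,1]-p[1])<.035)&(W[...,2]>.066)&(W[...,2]<.2)&(d>0)
w=W[m]; print(m.sum(), np.sort(w[:,2])[:15].round(3))
i=np.argsort(w[:,2])[:12]; print(np.c_[w[i].round(3)],np.argwhere(m)[i][:12].tolist())
for r in range(225,248,1): print(r,[tuple(a[r,c]) for c in (288,291,294)],W[r,291].round(3))
cv2.imwrite("pics/side3.png",cv2.resize(a[190:255,260:325],None,fx=9,fy=9,interpolation=cv2.INTER_NEAREST)[:,:,::-1])
E
```

```text
355 [0.102 0.104 0.104 0.104 0.104 0.105 0.105 0.105 0.105 0.106 0.107 0.107
 0.107 0.108 0.108]
[[0.498 0.032 0.102]
 [0.491 0.035 0.104]
 [0.486 0.037 0.104]
 [0.479 0.03  0.104]
 [0.481 0.031 0.104]
 [0.481 0.036 0.105]
 [0.488 0.036 0.105]
 [0.497 0.033 0.105]
 [0.483 0.037 0.105]
 [0.493 0.036 0.106]
 [0.486 0.037 0.107]
 [0.498 0.036 0.107]] [[235, 287], [236, 289], [237, 291], [236, 295], [236, 294], [237, 293], [236, 290], [234, 287], [237, 292], [235, 288], [236, 291], [234, 286]]
225 [(np.uint8(15), np.uint8(13), np.uint8(12)), (np.uint8(16), np.uint8(16), np.uint8(15)), (np.uint8(14), np.uint8(13), np.uint8(13))] [0.484 0.042 0.14 ]
226 [(np.uint8(15), np.uint8(13), np.uint8(13)), (np.uint8(18), np.uint8(15), np.uint8(16)), (np.uint8(15), np.uint8(14), np.uint8(14))] [0.484 0.043 0.138]
227 [(np.uint8(15), np.uint8(13), np.uint8(12)), (np.uint8(16), np.uint8(14), np.uint8(15)), (np.uint8(13), np.uint8(13), np.uint8(13))] [0.482 0.045 0.137]
228 [(np.uint8(14), np.uint8(13), np.uint8(13)), (np.uint8(13), np.uint8(13), np.uint8(11)), (np.uint8(18), np.uint8(15), np.uint8(16)
[... 2385 characters left out ...]
, np.uint8(72), np.uint8(66))] [ 0.519 -0.035  0.024]
244 [(np.uint8(135), np.uint8(123), np.uint8(110)), (np.uint8(126), np.uint8(113), np.uint8(101)), (np.uint8(82), np.uint8(71), np.uint8(67))] [ 0.516 -0.03   0.026]
245 [(np.uint8(102), np.uint8(92), np.uint8(86)), (np.uint8(99), np.uint8(89), np.uint8(82)), (np.uint8(84), np.uint8(74), np.uint8(69))] [ 0.514 -0.026  0.027]
246 [(np.uint8(87), np.uint8(78), np.uint8(74)), (np.uint8(92), np.uint8(83), np.uint8(78)), (np.uint8(86), np.uint8(76), np.uint8(71))] [ 0.513 -0.023  0.026]
247 [(np.uint8(83), np.uint8(69), np.uint8(64)), (np.uint8(91), np.uint8(78), np.uint8(73)), (np.uint8(85), np.uint8(73), np.uint8(68))] [ 0.512 -0.022  0.024]
```

View pics/side3.png

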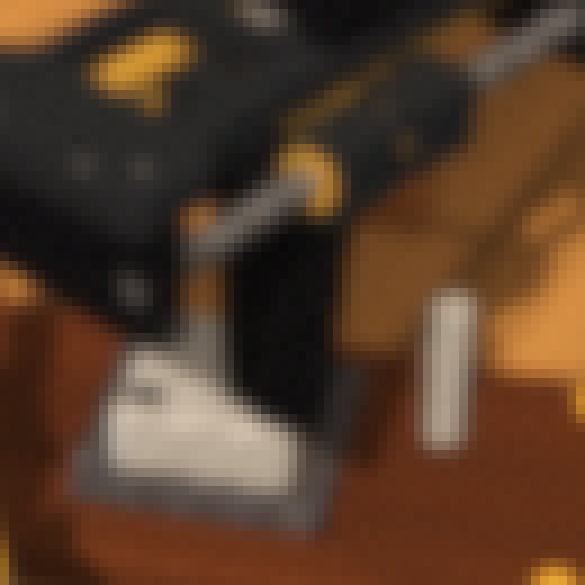

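The picture shows fingertips at z ≈ 0.102 while the reported TCP is 0.077. The closed fingers therefore end about 25 mm short of the TCP and slid over the tab's top. I'll raise, go back, and re-measure this offset in free air before pushing lower.

```bash
python3 - <<'E'
from h import *
s,p,R0=state(); o,sw=strapframe(1.1); t=P+.162*o+.055*sw
print(s["clock"])
t[2]=.16; print(rel(t,down(sw)))
E
```

```text
5.35
[-8.2710e+00 -5.9200e+00  1.2102e+01  6.0100e-01  3.0000e-03  5.0000e-03]
```

>>> send_rows --pt "0 -4 0 0 0 0 0" --pt "0 -8.3 0 0 0 0 0" --pt "0 -8.3 0 0 0.0 0 0" --pt "0 -8.3 -1.5 4 0.15 0 0" --pt "0 -8.3 -3 8 0.3 0 0" --pt "0 -8.3 -4.5 10 0.45 0 0" --pt "0 -8.3 -5.9 12.1 0.6 0 0" --pt "0 -8.3 -5.9 12.1 0.6 0 0" --pt "0 -8.3 -5.9 12.1 0.6 0 0"

```text
clock: 6.25
eef_pos: [0.5771, 0.1338, 0.1596]
ee_rot: [0.662, -0.252, 0.659, 0.251]
force: [-0.6, 0.3, 0.5]
width: 0.0001
```

```bash
cat >> h.py <<'E'
def tips(d,R0,p):
    W=cloud("side",d)
    m=(np.hypot(W[...,0]-p[0],W[...,1]-p[1])<.03)&(W[...,2]>p[2]-.03)&(W[...,2]<p[2]+.1)&(d>0)
    w=W[m]; z=np.sort(w[:,2]); low=w[w[:,2]<z[:20].max()+.005]
    print("tip: tcp",p.round(4),"lowest",z[:6].round(3),"mean low",low.mean(0).round(3),"rel tool",(R0.inv().apply(low-p)*1000).min(0).round(0),(R0.inv().apply(low-p)*1000).max(0).round(0))
E
python3 - <<'E'
from h import *
a,d=imaging.grab_frame("side"); s,p,R0=state(); tips(d,R0,p); measure(d,a,"side")
cv2.imwrite("pics/side4.png",cv2.resize(a[150:310,170:350],None,fx=3.6,fy=3.6,interpolation=cv2.INTER_CUBIC)[:,:,::-1])
print(s["width"],s["force"], (w2p("side",p)-[170,150])*3.6)
E
```

```text
tip: tcp [0.5768 0.1333 0.1597] lowest [0.186 0.187 0.187 0.188 0.188 0.189] mean low [0.57  0.143 0.193] rel tool [-39.   5.  -5.] [-26.  14.   8.]
side tab n 78 mean [0.5306 0.1074 0.0915] r 0.1738 angle 1.1157 zmax 0.102
0.00036266488441496553 [ 0.13590294 -0.67037292  0.6129999 ] [213.94209242 277.66848453]
```

View pics/side4.png

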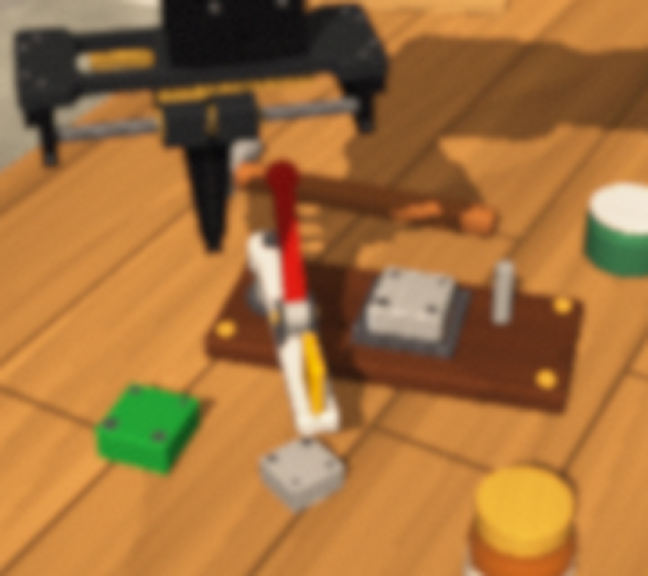

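The tips are consistently about 26 mm above the reported TCP with the fingers shut, at crop (213,250) against the computed (214,278). I'll put TCP at z ≈ 0.051 so the tips are near 0.077.

```bash
python3 - <<'E'
from h import *
s,p,R0=state()
for a,k in ((1.1,.055),(1.1,.016),(1.0,.014),(.9,.014),(.8,.014),(.7,.014),(.6,.014)):
    o,sw=strapframe(a); t=P+.162*o+k*sw; t[2]=.051; print(a,k,rel(t,down(sw)))
E
```

```text
1.1 0.055 [ 1.0873e+01 -2.4000e-02  1.0000e-02  2.0000e-03  3.0000e-03  3.0000e-03]
1.1 0.016 [ 1.086e+01 -1.500e-02 -3.890e+00  2.000e-03  3.000e-03  3.000e-03]
1.0 0.014 [ 1.0854e+01  4.8000e-02 -5.7140e+00 -9.8000e-02  3.0000e-03  3.0000e-03]
0.9 0.014 [ 1.0849e+01 -5.2000e-02 -7.3360e+00 -1.9800e-01  3.0000e-03  3.0000e-03]
0.8 0.014 [ 1.0844e+01 -3.1400e-01 -8.9400e+00 -2.9800e-01  3.0000e-03  3.0000e-03]
0.7 0.014 [ 1.084e+01 -7.340e-01 -1.051e+01 -3.980e-01  3.000e-03  4.000e-03]
0.6 0.014 [ 1.0836e+01 -1.3090e+00 -1.2031e+01 -4.9800e-01  3.0000e-03  4.0000e-03]
```

>>> send_rows --pt "0 4 0 0 0 0 0" --pt "0 8 0 0 0 0 0" --pt "0 10.8 0 0 0 0 0" --pt "0 10.8 0 0 0 0 0" --pt "0 10.8 0 -2 0 0 0" --pt "0 10.8 0 -3.5 0 0 0" --pt "0 10.8 0 -4.7 -0.05 0 0" --pt "0 10.8 0.05 -5.7 -0.1 0 0" --pt "0 10.8 0 -6.5 -0.15 0 0" --pt "0 10.8 -0.05 -7.3 -0.2 0 0"

```text
clock: 7.3
eef_pos: [0.5237, 0.0842, 0.0537]
ee_rot: [0.635, -0.317, 0.63, 0.315]
force: [1.1, 1.1, 0.6]
width: 0.0005
```

```bash
python3 - <<'E'
from h import *
a,d=imaging.grab_frame("side"); measure(d,a,"side"); s,p,R0=state(); tips(d,R0,p)
print(s["clock"],p,s["force"])
cv2.imwrite("pics/side5.png",cv2.resize(a[150:310,170:350],None,fx=3.6,fy=3.6,interpolation=cv2.INTER_CUBIC)[:,:,::-1])
for b in np.arange(.8,-.05,-.1):
    o,sw=strapframe(b); t=P+.162*o+.014*sw; t[2]=.051; print(b.round(2),rel(t,down(sw)))
E
```

```text
side tab n 68 mean [0.5052 0.0864 0.0878] r 0.1774 angle 0.929 zmax 0.102
tip: tcp [0.5229 0.0835 0.0534] lowest [0.053 0.053 0.053 0.054 0.054 0.055] mean low [0.514 0.085 0.058] rel tool [ -9. -30. -19.] [ 0. 21.  3.]
7.35 [0.52293589 0.08351358 0.05343968] [ 0.46141667  0.84729028 -0.96717304]
0.8 [ 0.236  0.124 -1.575 -0.095  0.004  0.006]
0.7 [ 0.23   0.029 -3.197 -0.195  0.004  0.006]
0.6 [ 2.240e-01 -2.280e-01 -4.802e+00 -2.950e-01  4.000e-03  6.000e-03]
0.5 [ 2.190e-01 -6.440e-01 -6.373e+00 -3.950e-01  3.000e-03  7.000e-03]
0.4 [ 2.160e-01 -1.215e+00 -7.895e+00 -4.950e-01  3.000e-03  7.000e-03]
0.3 [ 2.140e-01 -1.935e+00 -9.353e+00 -5.950e-01  3.000e-03  7.000e-03]
0.2 [ 2.1200e-01 -2.7970e+00 -1.0731e+01 -6.9500e-01  2.0000e-03  7.0000e-03]
0.1 [ 2.1200e-01 -3.7920e+00 -1.2016e+01 -7.9500e-01  2.0000e-03  7.0000e-03]
0.0 [ 2.1400e-01 -4.9100e+00 -1.3195e+01 -8.9500e-01  2.0000e-03  7.0000e-03]
```

View pics/side5.png

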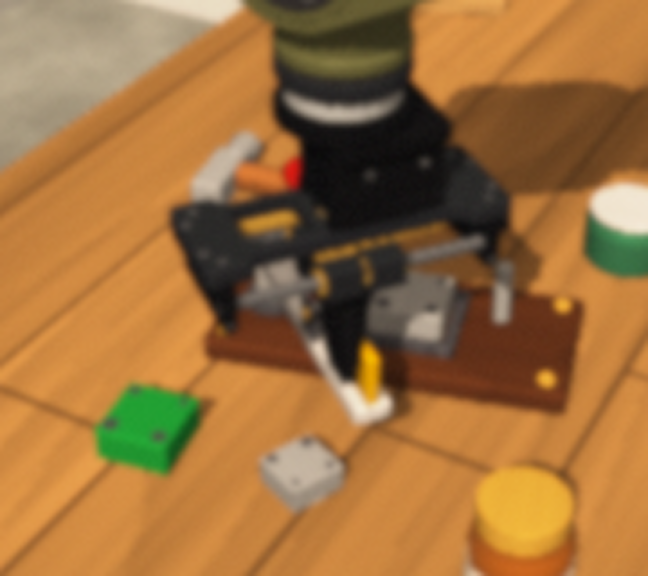

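The strap is now following, with the tab at crop (370,375) and the angle about 0.92. Continuing.

>>> send_rows --pt "0 0.2 0.1 -0.8 -0.05 0 0" --pt "0 0.2 0.1 -1.6 -0.1 0 0" --pt "0 0.2 0.05 -2.4 -0.15 0 0" --pt "0 0.2 0 -3.2 -0.2 0 0" --pt "0 0.2 -0.1 -4 -0.25 0 0" --pt "0 0.2 -0.2 -4.8 -0.3 0 0" --pt "0 0.2 -0.4 -5.6 -0.35 0 0" --pt "0 0.2 -0.65 -6.4 -0.4 0 0" --pt "0 0.2 -0.9 -7.1 -0.45 0 0" --pt "0 0.2 -1.2 -7.9 -0.5 0 0"

```text
clock: 8.35
eef_pos: [0.4862, 0.0128, 0.0532]
ee_rot: [0.537, -0.466, 0.531, 0.461]
force: [0.9, 2.1, 0.8]
width: 0.0003
```

```bash
python3 - <<'E'
from h import *
a,d=imaging.grab_frame("side"); measure(d,a,"side"); s,p,R0=state()
print(s["clock"],p,s["force"])
cv2.imwrite("pics/side6.png",cv2.resize(a[150:310,170:350],None,fx=3.6,fy=3.6,interpolation=cv2.INTER_CUBIC)[:,:,::-1])
for b in np.arange(.3,-.08,-.05):
    o,sw=strapframe(b); t=P+.162*o+.014*sw; t[2]=.051; print(b.round(2),rel(t,down(sw)))
E
```

```text
side tab n 64 mean [0.4698 0.0065 0.0854] r 0.1765 angle 0.4297 zmax 0.101
8.4 [0.48595299 0.01177692 0.05304078] [ 0.56050217 -0.91517852  0.78627507]
0.3 [ 0.201  0.143 -1.51  -0.093  0.     0.01 ]
0.25 [ 0.201  0.117 -2.323 -0.143  0.     0.01 ]
0.2 [ 0.201  0.05  -3.133 -0.193 -0.     0.01 ]
0.15 [ 0.201 -0.057 -3.939 -0.243 -0.     0.01 ]
0.1 [ 2.020e-01 -2.040e-01 -4.738e+00 -2.930e-01 -1.000e-03  1.000e-02]
0.05 [ 2.030e-01 -3.910e-01 -5.529e+00 -3.430e-01 -1.000e-03  1.000e-02]
0.0 [ 2.05e-01 -6.17e-01 -6.31e+00 -3.93e-01 -1.00e-03  1.00e-02]
-0.05 [ 2.070e-01 -8.820e-01 -7.079e+00 -4.430e-01 -1.000e-03  1.000e-02]
```

View pics/side6.png

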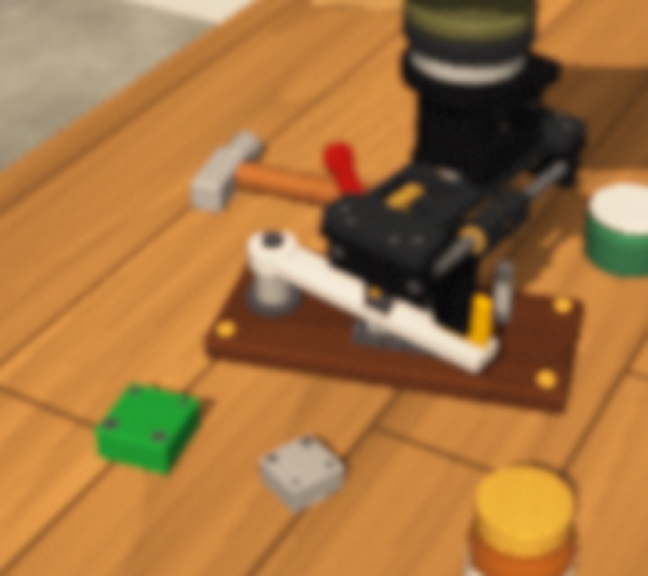

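>>> send_rows --pt "0 0.2 0.1 -0.8 -0.05 0 0" --pt "0 0.2 0.1 -1.6 -0.1 0 0" --pt "0 0.2 0.1 -2.4 -0.15 0 0" --pt "0 0.2 0.05 -3.1 -0.19 0 0" --pt "0 0.2 -0.05 -3.9 -0.24 0 0" --pt "0 0.2 -0.2 -4.7 -0.29 0 0" --pt "0 0.2 -0.4 -5.5 -0.34 0 0" --pt "0 0.2 -0.6 -6.1 -0.39 0 0" --pt "0 0.2 -0.6 -6.5 -0.39 0 0" --pt "0 0.2 -0.6 -6.8 -0.39 0 0"

```text
clock: 9.4
eef_pos: [0.4833, -0.0553, 0.0521]
ee_rot: [-0.438, 0.561, -0.431, -0.555]
force: [2.8, 13.1, 2.7]
width: 0.0004
```

```bash
python3 - <<'E'
from h import *
a,d=imaging.grab_frame("side"); measure(d,a,"side"); s,p,R0=state()
print(s["clock"],p,s["force"],"fix",(p-O)@FX,(p-O)@FY)
cv2.imwrite("pics/side7.png",cv2.resize(a[150:310,170:350],None,fx=3.6,fy=3.6,interpolation=cv2.INTER_CUBIC)[:,:,::-1])
for k in (.014,.011,.008): t=P-FX*.162+FY*k;t[2]=.051; print(k,rel(t,down(FY)))
E
```

```text
side tab n 17 mean [ 0.485  -0.0621  0.0753] r 0.163 angle 0.0206 zmax 0.088
9.45 [ 0.48331778 -0.05513182  0.05209198] [1.2797474  6.07315541 2.51332612] fix -0.06284521494787271 0.01053905758782272
0.014 [ 0.11  -0.081  0.347 -0.006 -0.     0.013]
0.011 [ 0.11  -0.083  0.047 -0.006 -0.     0.013]
0.008 [ 0.11  -0.085 -0.253 -0.006 -0.     0.013]
```

View pics/side7.png

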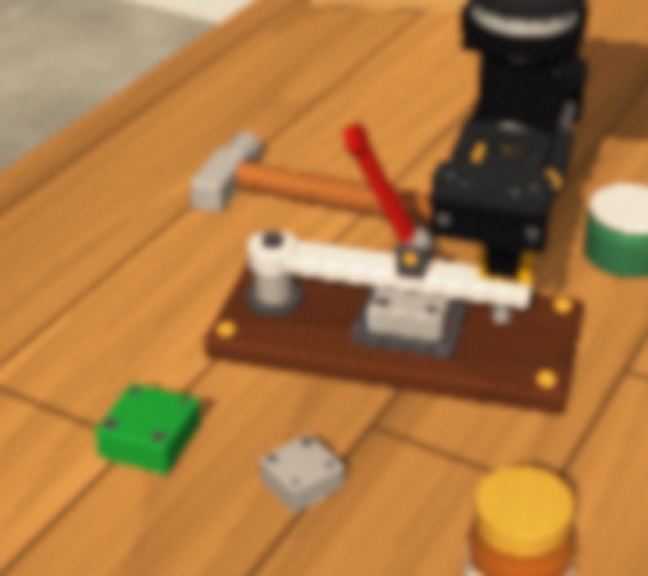

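Force rose to 13 N with the hand blocked, which suggests the stop. I'll press a few mm further to confirm, then back off.

>>> send_rows --pt "0 0 0 -0.3 0 0 0" --pt "0 0 0 -0.5 0 0 0" --pt "0 0 0 -0.5 0 0 0"

```text
clock: 9.75
eef_pos: [0.4833, -0.0549, 0.0522]
ee_rot: [0.442, -0.557, 0.429, 0.557]
force: [-3.1, 18.1, 5.7]
width: 0.0005
```

```bash
python3 - <<'E'
from h import *
s,p,R0=state()
print(s["clock"],p,s["force"],"fix",(p-O)@FX,(p-O)@FY)
E
```

```text
9.75 [ 0.48331798 -0.05494922  0.05215644] [-3.13033378 18.06469687  5.74056262] fix -0.06279930777213792 0.010715798528172078
```

It's a solid stop: no travel at 18 N. I'll retreat outward and up, then look at the lever in its new place.

>>> send_rows --pt "0 0 0 1.5 0 0 0" --pt "0 0 0 3 0 0 0" --pt "0 -4 0 4 0 0 0" --pt "0 -8 0 4 0 0 0" --pt "0 -12 0 4 0 0 0" --pt "0 -14 0 4 0 0 0" --pt "0 -14 0 4 0 0 0"

```text
clock: 10.45
eef_pos: [0.4744, -0.0183, 0.1971]
ee_rot: [-0.443, 0.559, -0.428, -0.554]
force: [1.0, 0.2, 0.2]
width: 0.0003
```

```bash
python3 - <<'E'
from h import *
for c in("top","side"):
    a,d=imaging.grab_frame(c); measure(d,a,c); W=cloud(c,d); q=a.astype(int)
    red=(q[...,0]>110)&(q[...,1]<.3*q[...,0])&(q[...,2]<.3*q[...,0])&(W[...,2]>.08)&(W[...,2]<.18)&(np.hypot(W[...,0]-.56,W[...,1]+.04)<.12)
    w=W[red]-O; f=np.c_[w@FX,w@FY,w[:,2]]; f=f[np.argsort(f[:,2])]; print(c,len(f)); print(f[::max(1,len(f)//10)].round(3))
    cv2.imwrite(f"pics/{c}8.png",cv2.resize(a[130:270,200:340] if c=="top" else a[170:290,210:350],None,fx=4,fy=4,interpolation=cv2.INTER_CUBIC)[:,:,::-1])
s,p,R0=state(); print(s["clock"],p)
t=fix(-.03,0,.20);print(rel(t,down(FY))); t[2]=.13; print(rel(t,down(FY)))
E
```

```text
top tab hidden
top 126
[[ 0.002 -0.004  0.095]
 [ 0.006 -0.003  0.103]
 [ 0.012 -0.002  0.115]
 [ 0.018  0.     0.125]
 [ 0.024 -0.001  0.138]
 [ 0.029 -0.001  0.149]
 [ 0.034 -0.004  0.155]
 [ 0.034 -0.     0.16 ]
 [ 0.039  0.006  0.164]
 [ 0.038 -0.007  0.167]
 [ 0.043 -0.001  0.169]]
side tab n 190 mean [ 0.4857 -0.0632  0.0862] r 0.1626 angle 0.0129 zmax 0.102
side 153
[[ 0.004  0.008  0.091]
 [ 0.005  0.003  0.1  ]
 [ 0.014  0.008  0.107]
 [ 0.019  0.007  0.114]
 [ 0.015  0.003  0.121]
 [ 0.02   0.004  0.129]
 [ 0.029  0.005  0.137]
 [ 0.029  0.006  0.145]
 [ 0.033  0.008  0.154]
 [ 0.037 -0.007  0.161]
 [ 0.04   0.01   0.168]]
10.55 [ 0.47195288 -0.01797172  0.1922116 ]
[-0.785 -3.512 -4.895 -0.01   0.011  0.013]
[ 6.214 -3.419 -4.969 -0.01   0.011  0.013]
```

View pics/side8.png

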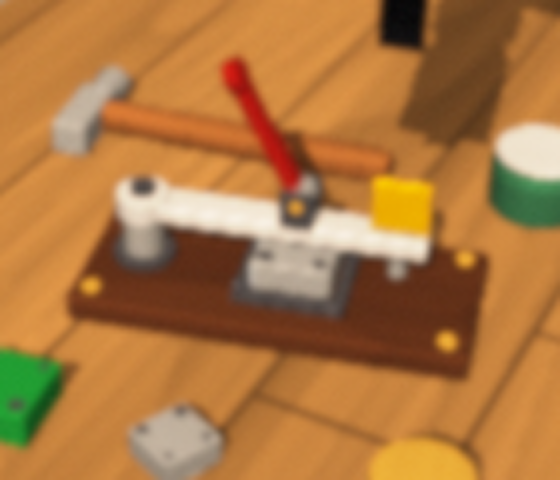

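View pics/top8.png

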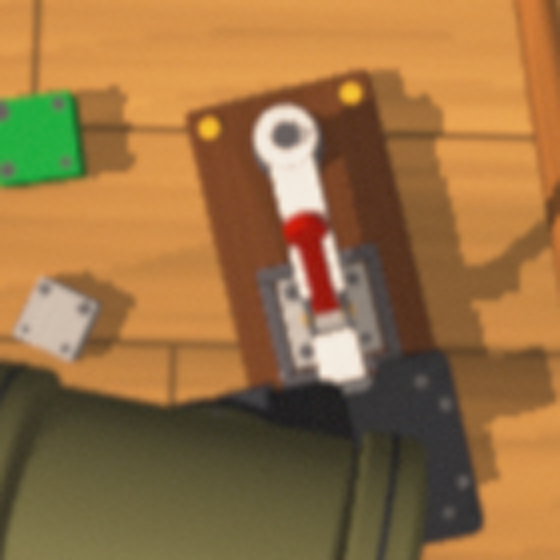

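The strap is home, with the tab at side-crop (402,205) against the pin. The lever lies along the fixture axis (y ≈ 0) and its upper face matches the model within 2 mm. Next I'll approach the lever.

>>> send_rows --pt "0 -0.8 -1.5 -2.5 0 0 0" --pt "0 -0.8 -3.5 -4.9 0 0 0" --pt "0 -0.8 -3.5 -4.9 0 0 0" --pt "0 3 -3.5 -4.9 0 0.01 0.01" --pt "0 6.2 -3.4 -4.9 0 0.01 0.01" --pt "0 6.2 -3.4 -4.9 0 0.01 0.01" --pt "0 6.2 -3.4 -4.9 0 0.01 0.01"

```text
clock: 11.25
eef_pos: [0.5159, -0.056, 0.1287]
ee_rot: [0.436, -0.556, 0.435, 0.558]
force: [-0.6, -0.3, 0.9]
width: 0.0004
```

```bash
python3 - <<'E'
from h import *
a,d=imaging.grab_frame("side"); measure(d,a,"side"); s,p,R0=state(); tips(d,R0,p)
print(s["clock"],p,s["force"],"fix",(p-O)@FX,(p-O)@FY)
cv2.imwrite("pics/side9.png",cv2.resize(a[150:290,210:350],None,fx=4,fy=4,interpolation=cv2.INTER_CUBIC)[:,:,::-1])
for deg in (63,56,49,42,35,28,21,14,7,0):
    f=np.deg2rad(deg); sg=.078
    t=fix(sg*np.cos(f)-.005*np.sin(f)-.009,0,.080+sg*np.sin(f)+.005*np.cos(f)-.026)
    print(deg,t.round(3),rel(t,down(FY)))
E
```

```text
side tab n 187 mean [ 0.4856 -0.0632  0.0864] r 0.1627 angle 0.0135 zmax 0.103
tip: tcp [ 0.5173 -0.0563  0.1306] lowest [0.101 0.101 0.101 0.103 0.155 0.156] mean low [ 0.514 -0.052  0.152] rel tool [-32. -12.  -3.] [30. 25.  8.]
11.3 [ 0.51731998 -0.0563206   0.13056011] [ 0.14010269 -0.07120141  0.60046841] fix -0.030223717272454192 0.0008746735131111115
63 [ 0.568 -0.044  0.126] [ 4.960e-01 -5.217e+00 -3.800e-02 -1.000e-02  1.000e-03  3.000e-03]
56 [ 0.576 -0.042  0.121] [ 9.290e-01 -6.067e+00 -3.000e-02 -1.000e-02  1.000e-03  3.000e-03]
49 [ 0.584 -0.04   0.116] [ 1.463e+00 -6.858e+00 -2.300e-02 -1.000e-02  1.000e-03  3.000e-03]
42 [ 0.591 -0.038  0.11 ] [ 2.089e+00 -7.578e+00 -1.700e-02 -1.000e-02  1.000e-03  3.000e-03]
35 [ 0.597 -0.037  0.103] [ 2.799e+00 -8.217e+00 -1.100e-02 -1.000e-02  1.000e-03  3.000e-03]
28 [ 0.602 -0.035  0.095] [ 3.581e+00 -8.764e+00 -6.000e-03 -1.000e-02  1.000e-03  3.000e-03]
21 [ 0.607 -0.034  0.087] [ 4.423e+00 -9.211e+00 -2.000e-03 -1.000e-02  1.000e-03  3.000e-03]
14 [ 0.61  -0.033  0.078] [ 5.314e+00 -9.553e+00  0.000e+00 -1.000e-02  1.000e-03  3.000e-03]
7 [ 0.612 -0.033  0.068] [ 6.240e+00 -9.784e+00  2.000e-03 -1.000e-02  1.000e-03  3.000e-03]
0 [ 0.614 -0.032  0.059] [ 7.188e+00 -9.900e+00  2.000e-03 -1.000e-02  1.000e-03  3.000e-03]
```

View pics/side9.png

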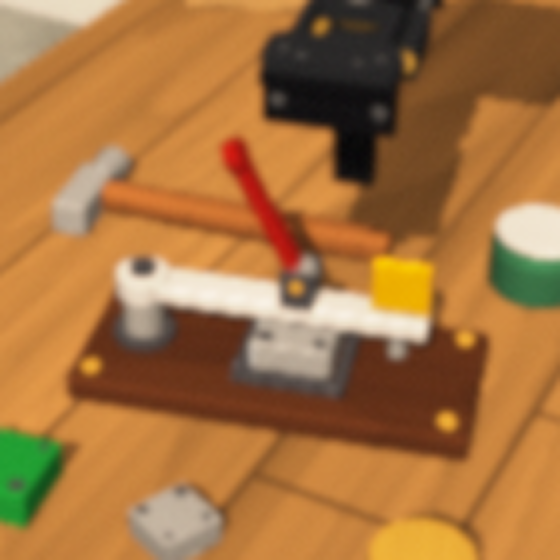

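The tips sit at z ≈ 0.155, beside and behind the lever (tips at crop (355,175), lever end at (235,150)). Starting the lever's arc.

>>> send_rows --pt "0 0.4 -2.5 0 0 0 0" --pt "0 0.5 -4 0 0 0 0" --pt "0 0.5 -5.2 0 0 0 0" --pt "0 0.7 -5.7 0 0 0 0" --pt "0 0.95 -6.1 0 0 0 0" --pt "0 1.2 -6.5 0 0 0 0" --pt "0 1.45 -6.85 0 0 0 0" --pt "0 1.75 -7.2 0 0 0 0" --pt "0 2.1 -7.55 0 0 0 0" --pt "0 2.1 -7.55 0 0 0 0"

```text
clock: 12.3
eef_pos: [0.5905, -0.038, 0.1089]
ee_rot: [-0.436, 0.557, -0.435, -0.557]
force: [-0.5, -0.4, 0.1]
width: 0.0005
```

```bash
cat >> h.py <<'E'
def lever(a,d,c):
    W=cloud(c,d); q=a.astype(int)
    red=(q[...,0]>90)&(q[...,1]<.3*q[...,0])&(q[...,2]<.3*q[...,0])&(W[...,2]>.07)&(W[...,2]<.18)&(np.hypot(W[...,0]-.56,W[...,1]+.04)<.12)
    w=W[red]-O; f=np.c_[w@FX,w@FY,w[:,2]]; f=f[np.argsort(f[:,0])]; print(c,"lever",len(f)); print(f[::max(1,len(f)//6)].round(3).tolist())
E
python3 - <<'E'
from h import *
a,d=imaging.grab_frame("side"); measure(d,a,"side"); lever(a,d,"side"); s,p,R0=state()
print(s["clock"],p,s["force"],"fix",(p-O)@FX,(p-O)@FY)
cv2.imwrite("pics/side10.png",cv2.resize(a[150:290,210:350],None,fx=4,fy=4,interpolation=cv2.INTER_CUBIC)[:,:,::-1])
for deg in (42,35,28,21,14,7,0):
    f=np.deg2rad(deg); sg=.078
    t=fix(sg*np.cos(f)-.005*np.sin(f)-.009,0,.080+sg*np.sin(f)+.005*np.cos(f)-.026)
    print(deg,t.round(3),rel(t,down(FY)))
E
```

```text
side tab n 190 mean [ 0.4856 -0.0631  0.0862] r 0.1626 angle 0.0138 zmax 0.101
side lever 185
[[0.005, 0.003, 0.091], [0.017, 0.004, 0.101], [0.029, 0.005, 0.103], [0.039, 0.007, 0.111], [0.048, 0.006, 0.128], [0.06, -0.001, 0.139], [0.07, 0.009, 0.14]]
12.35 [ 0.59021539 -0.03794525  0.10882996] [-0.57205418  0.12220702 -0.13628798] fix 0.04495062730001809 0.00041316827606770434
42 [ 0.591 -0.038  0.11 ] [-0.108 -0.067 -0.041 -0.009  0.001  0.002]
35 [ 0.597 -0.037  0.103] [ 0.601 -0.707 -0.035 -0.009  0.001  0.002]
28 [ 0.602 -0.035  0.095] [ 1.382e+00 -1.255e+00 -3.100e-02 -9.000e-03  1.000e-03  2.000e-03]
21 [ 0.607 -0.034  0.087] [ 2.224e+00 -1.704e+00 -2.800e-02 -9.000e-03  1.000e-03  2.000e-03]
14 [ 0.61  -0.033  0.078] [ 3.115e+00 -2.047e+00 -2.600e-02 -9.000e-03  1.000e-03  2.000e-03]
7 [ 0.612 -0.033  0.068] [ 4.040e+00 -2.279e+00 -2.500e-02 -9.000e-03  1.000e-03  2.000e-03]
0 [ 0.614 -0.032  0.059] [ 4.987e+00 -2.396e+00 -2.500e-02 -9.000e-03  1.000e-03  2.000e-03]
```

View pics/side10.png

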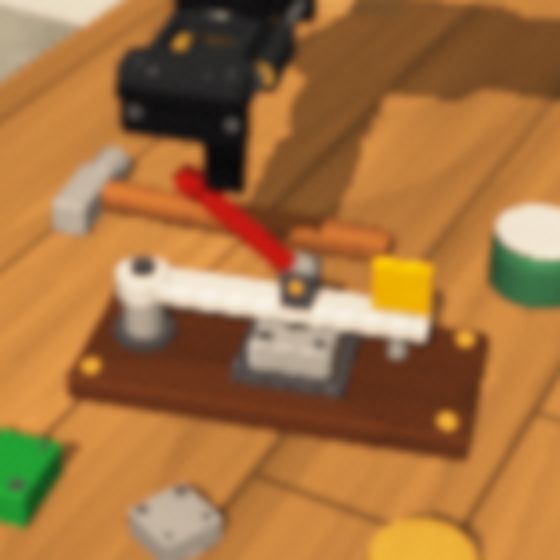

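The lever is following (about 42°, its end at crop (190,180)), and the strap is unmoved. Continuing down, a little past level.

>>> send_rows --pt "0 0.3 -0.35 0 0 0 0" --pt "0 0.6 -0.7 0 0 0 0" --pt "0 1.0 -1.0 0 0 0 0" --pt "0 1.4 -1.25 0 0 0 0" --pt "0 1.8 -1.5 0 0 0 0" --pt "0 2.25 -1.7 0 0 0 0" --pt "0 2.7 -1.9 0 0 0 0" --pt "0 3.1 -2.05 0 0 0 0" --pt "0 3.6 -2.2 0 0 0 0" --pt "0 4.1 -2.3 0 0 0 0"

```text
clock: 13.35
eef_pos: [0.613, -0.0323, 0.0677]
ee_rot: [-0.436, 0.557, -0.435, -0.557]
force: [-1.6, -0.1, 1.9]
width: 0.0001
```

>>> send_rows --pt "0 0.4 0 0 0 0 0" --pt "0 0.7 -0.1 0 0 0 0" --pt "0 1.0 -0.1 0 0 0 0" --pt "0 1.0 -0.1 0 0 0 0" --pt "0 1.0 -0.1 0 0 0 0"

```text
clock: 13.85
eef_pos: [0.6142, -0.0321, 0.0592]
ee_rot: [-0.436, 0.557, -0.435, -0.557]
force: [-6.0, -0.5, 9.1]
width: 0.0004
```

```bash
python3 - <<'E'
from h import *
a,d=imaging.grab_frame("side"); measure(d,a,"side"); lever(a,d,"side"); s,p,R0=state()
print(s["clock"],p,s["force"],"fix",(p-O)@FX,(p-O)@FY)
cv2.imwrite("pics/side11.png",cv2.resize(a[150:290,210:350],None,fx=4,fy=4,interpolation=cv2.INTER_CUBIC)[:,:,::-1])
E
```

```text
side tab n 191 mean [ 0.4857 -0.063   0.0863] r 0.1625 angle 0.0142 zmax 0.101
side lever 143
[[0.01, 0.003, 0.087], [0.024, 0.006, 0.084], [0.036, 0.006, 0.082], [0.049, -0.003, 0.085], [0.061, 0.007, 0.087], [0.079, 0.007, 0.081], [0.09, -0.003, 0.084]]
13.9 [ 0.61422279 -0.0320695   0.05920975] [-4.22821361  0.04236896  8.79219281] fix 0.06966449773319532 9.079023382507312e-05
```

View pics/side11.png

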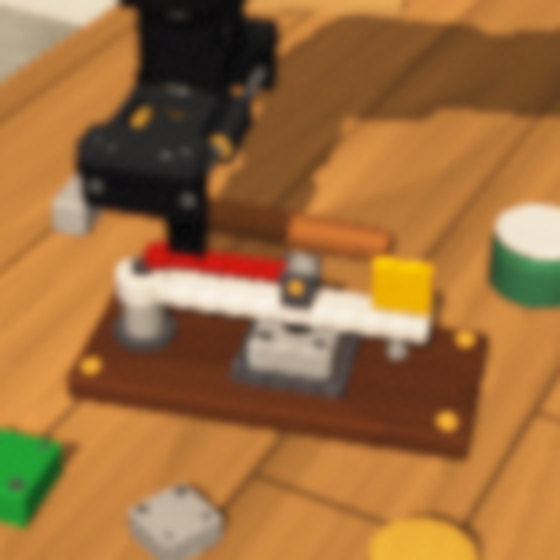

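The lever looks level (upper face z ≈ 0.084–0.087). One firmer press to be sure it's against its stop.

>>> send_rows --pt "0 0.4 0 0 0 0 0" --pt "0 0.8 0 0 0 0 0" --pt "0 1.2 0 0 0 0 0" --pt "0 1.2 0 0 0 0 0"

```text
clock: 14.3
eef_pos: [0.6146, -0.0322, 0.0581]
ee_rot: [0.436, -0.557, 0.435, 0.557]
force: [-29.0, 2.8, 51.1]
width: 0.0002
```

It's hard against the stop, though that press ran higher than I intended (about 51 N vertical, fingers only). Lifting away.

>>> send_rows --pt "0 -0.5 0 0 0 0 0" --pt "0 -2 0 0 0 0 0" --pt "0 -6 0 0 0 0 0" --pt "0 -10 0 0 0 0 0" --pt "0 -14 0 0 0 0 0" --pt "0 -16 4 0 0 0 0" --pt "0 -16 8 4 0 0 0" --pt "0 -16 12 8 0 0 0" --pt "0 -16 16 12 0 0 0" --pt "0 -16 20 14 0 0 0"

```text
clock: 15.3
eef_pos: [0.3982, 0.0519, 0.2174]
ee_rot: [0.436, -0.557, 0.435, 0.558]
force: [-1.1, -0.2, 0.9]
width: 0.0006
```

```bash
python3 - <<'E'
from h import *
for c in("side","top"):
    a,d=imaging.grab_frame(c); measure(d,a,c); lever(a,d,c)
    cv2.imwrite(f"pics/{c}12.png",cv2.resize(a[100:310,180:390],None,fx=2.8,fy=2.8,interpolation=cv2.INTER_CUBIC)[:,:,::-1])
s,p,R0=state(); print(s["clock"],p,s["force"])
E
```

```text
side tab n 192 mean [ 0.4857 -0.0633  0.086 ] r 0.1626 angle 0.0127 zmax 0.101
side lever 133
[[0.01, 0.012, 0.087], [0.025, -0.0, 0.085], [0.039, 0.006, 0.087], [0.054, 0.006, 0.082], [0.068, 0.008, 0.083], [0.081, 0.008, 0.081], [0.091, 0.009, 0.08]]
top tab n 49 mean [ 0.4859 -0.0658  0.0995] r 0.163 angle -0.0027 zmax 0.103
top lever 183
[[0.01, 0.001, 0.084], [0.025, 0.002, 0.087], [0.041, -0.004, 0.086], [0.056, 0.004, 0.084], [0.074, 0.002, 0.083], [0.085, -0.005, 0.085], [0.095, -0.001, 0.087]]
15.4 [0.3957049  0.05233822 0.21714681] [ 0.88026879 -0.40597294  0.10793339]
```

View pics/side12.png

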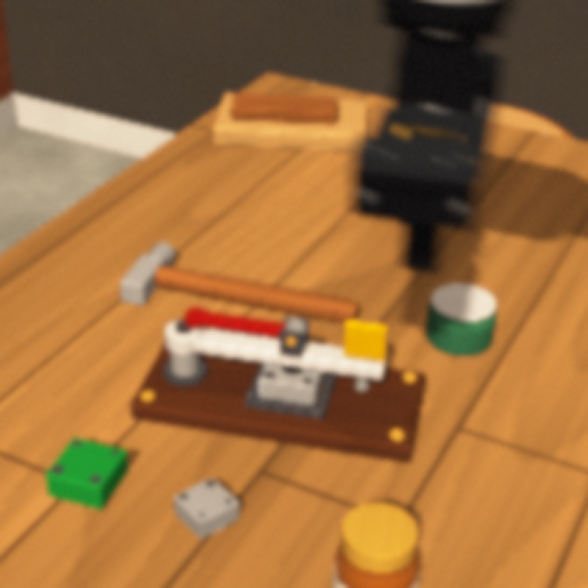

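View pics/top12.png

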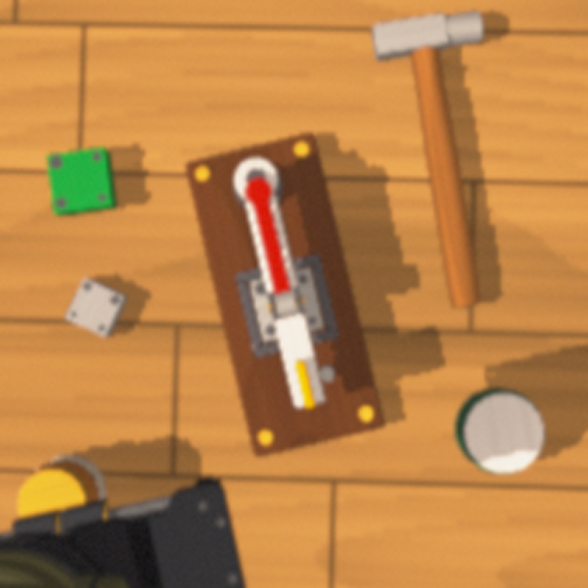

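The strap is home (−0.003 to 0.013 rad), the lever is level, the block is in the nest, and the hammer, jar and tin are unmoved. The hand is clear. I'll let the arm settle and hand in.

>>> send_rows --pt "0 -2 0 0 0 0 0" --pt "0 -2 0 0 0 0 0" --pt "0 -2 0 0 0 0 0"

```text
clock: 15.7
eef_pos: [0.3964, 0.0522, 0.2371]
ee_rot: [0.435, -0.558, 0.434, 0.558]
force: [-0.0, 0.2, 0.5]
width: 0.0007
```

```bash
python3 -c "
from workcell import manip
s=manip.get_state();print(s['clock'],s['eef_pos'],s['force'],abs(s['qvel']).max());print(manip.hand_in())"
```

```text
15.7 [0.39643687 0.05216483 0.23708408] [-0.00850763  0.19807931  0.45578609] 0.01653583362375455
the job is handed in; nothing more can be done
None
```

The block is clamped, and I handed the job in at 15.7 s. With closed fingers I swung the strap home by its tab until it stopped dead (no further travel at about 18 N). Only then did I push the red lever down to its stop, lift off and take the hand away.

**Last checks:**
- **Strap:** it reads −0.003 rad in the top view and 0.013 rad in the side view, the two cameras differing by their calibration error.
- **Lever:** it lies level along the strap, with its upper face at 80–87 mm above the bench in both views, against 85 mm expected.
- **Everything else:** the block looks to be in its nest, and the hammer, jar and tin look to be where they were. The hand was clear with no load on it.
- **Not seen:** the cameras do not show the rubber pad pressing on the block. I take it from the lever being fully down.

**What did not go as planned:**
- **First push missed:** the fingers slid over the top of the tab without moving the strap, because with the fingers shut their tips sit about 26 mm above the reported TCP. I measured that offset, went back lower and repeated the push.
- **Last press too firm:** the final confirming press on the lever reached about 51 N upward, or 59 N in all at the wrist. That is more than I intended but under the 120 N wrist limit. Only the fingertips were touching, so I don't think the 40 N limit on the arm and gripper body applies.

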